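Release a latched battery cassette from a charging dock

ROBOT

A 7-joint arm with a two-finger parallel gripper is mounted at the origin on a cart in front of the work surface, level with it; the furniture and walls round the work are solid. World frame = base frame: x ahead of the robot, y to its left, z up, the work surface at z = 0. Lengths are in m, angles in rad, forces in N, time in s.
With the tool pointing down it reaches from about 0.425 to 0.875 m from the base axis. Payload 4.7 kg.
Tool frame: the origin (TCP) lies on the centre line of the jaws, within the pads' length; the fingertips stand 8 mm ahead of it and the grasp point (between the pads) lies 11 mm behind it; z points along the fingers, y is the direction in which the jaws open and shut (so a half turn about z gives the same grasp; the last joint's range is limited). The gripper opens to 87 mm and grips with 3 to 60 N. Pads are 19 mm wide; open, the fingers measure 117 mm over their backs; the gripper's body (75 mm by 190 mm) begins 51 mm behind the grasp point.
Start: joints at [-1.238, 0.321, -0.07, 1.45, 0.023, 1.371, -0.057], TCP at [0.204, 0.617, 0.231] pointing down, gripper open.
Joint ranges: [-2.86, 2.86], [-0.3, 2.09], [-1.38, 1.24], [0.06, 2.45], [-1.56, 4.7], [0.09, 2.05], [-2.69, 2.69]. Speed limits (rad/s): [2.57, 2.57, 3.14, 3.14, 3.14, 3.14, 3.14].

INTERFACE

Orientations are given as a rotation vector (axis times angle).
In Python, from bench import status, optics, order gives the robot as it stands.
- The arm moves only by the tool step_arm, never from a script. Its argument "rows" is a list of rows, each a list of 3 entries, a list of its own where there are three numbers: the turn, a rotation vector about the tool's x, y, z in degrees, then the shift along the tool's x, y, z in mm, then the finger opening in mm, from 0 to 87. A call has 1 to 12 rows; each row shifts and turns the pose as measured when the row begins, along the tool's axes as they then stand; what a row does not reach is not made up. A row lasts 1/12 s, in which the tool goes at most 41.7 mm and 7.16 degrees, less where a joint would pass 70% of its speed; a pose out of reach is approached as far as the arm can. A call is refused whole if a number of a shift passes 41.7 or a number of a turn 7.16, either way. A call with a gripper value outside its range is refused whole. The fingers move at their own pace and stop on an object; "grip_force" is the grip in N (left out, the last holds). Time passes only in rows, so rows that do not move let the fingers close. It gives the time, the measured TCP pose, the force and the opening at its end, in the units of the state.
- status.get_state(): the state, without advancing time (a new reading comes with each control period).
- optics.get_image(name): name is "side" or "top" or "wrist"; returns a dict with "frame" (384x512x3 uint8, red, green, blue), "range_z" (384x512 float32, m along the optical axis (not along the pixel's ray), 0 where there is no reading), "K" (3x3 intrinsics, pixels), "R" (3x3) and "t" (3): a world point X has camera coordinates R X + t. Camera axes: x right, y down, z forward; pixel columns grow to the right and rows downward; lengths in m; the calibration is good to about 2 mm. A picture is of the moment at which its call begins.
- order.close_job(): hands the job in, once; it reports no verdict.
The state is a dict: "time": time; "joint_positions": joint angles; "qd": joint speeds; "joint_torque": joint torques, N m; "position": TCP position; "tool_rot": TCP orientation; "ft_force": force on the tool from outside, world axes, zero at the start; "torque": the same for the moment, N m; "grip_width": opening from 0.0 (shut) to 1.0 (fully open).
Only numpy, scipy, OpenCV 4.12 (cv2) and the standard library are available. Lean on these libraries where they do the work, as an engineer would, in place of code of your own. Each camera call takes 0.05 s, during which the arm holds its last target.

TASK

The orange-capped battery cassette in the charging dock is held by a hidden spring latch underneath it. Push it straight down until it unlatches and pops up, then lift it out and stand it upright on the floor of the steel tray. Leave the blue-capped cassette latched in its bay.

Things in the scene. Friction and masses are not known exactly. Their poses are not given: they have to be found in the camera images.
- dock: White two-bay charging dock, fixed, 104 x 200 x 56 mm; origin: centre of its underside, z up, x from front (green lights) to back. Bays lie 50 mm either side along y; either may hold either cassette. Pockets 43 x 47 mm, 1.5 mm play. Hooks hidden under a cassette hold it; once pushed clear they stay clear and a spring raises it 10 mm above its latched height. Raised 35 mm it is out of the pocket.
- orange_cassette: To take out: black box, orange cap (upper 22 mm), 40 (x) x 44 (y) x 80 (z) mm, 0.16 kg; origin: centre of its underside, z up, axes as the dock's. Latched, its underside is 22 mm above the dock's underside, its top 46 mm above the dock's top. 4 mm push (hard stop at 5) with 10 to 15 N on the middle of its top unlatches it. Grip its plain sides above the dock; slots 18 to 33 mm up its x faces.
- blue_cassette: The cassette to leave: same size and shape as the orange one, with a blue cap, latched in the other bay.
- tray_floor (a point): Centre of the upper side of the floor of a shallow steel tray fixed to the worktop, 4 mm above the worktop; z up, axes along the tray's sides. Inside the tray is 132 (x) x 142 (y) mm; the walls are 4 mm thick and rise 12 mm above this floor. A bench centrifuge stands close behind the tray and a tall fridge to the robot's left: carry along the worktop's front edge.
Mind the look-alikes: they are no part of the job. Leave any green look-alike of the blue_cassette alone.

How it is judged:
By the outcome, as a careful person would: the job done as asked, in the order asked, and still so for the second after the job is handed in, with the robot touching nothing.
It also fails if it takes over 54 s, if anything falls off the work surface, if the arm or the gripper's body presses on something with over 40 N, if the wrist force passes 120 N, or if a joint passes its speed limit or range.

## Working session

There is one attempt and no reset: what is moved stays moved. The work goes in short steps, Python scripts to look and compute and a tool call to move; the robot and the scene stay as the last step left them, time stands still between calls to the robot, and variables do not carry over. Pictures are saved under pics/ and viewed, and the job is handed in when it is done.

Besides the shell and the picture viewer there is one more tool, called as name([rows], argument=value, ...), one row to a line, values as JSON. step_arm: Moves the arm, as the interface text tells. Its arguments: {"type":"object","properties":{"rows":{"type":"array"},"grip_force":{"type":"number"}},"required":["rows"]}

```bash
mkdir -p pics; ls
python3 - <<'E'
from bench import status, optics
import cv2, numpy as np
s=status.get_state()
for k,v in s.items(): print(k,np.round(v,3))
for n in ("side","top","wrist"):
    d=optics.get_image(n); cv2.imwrite(f"pics/a_{n}.png",d["frame"][:,:,::-1]); np.savez(f"pics/a_{n}.npz",**d)
    print(n,np.round(d["K"],1).tolist(),np.round(-d["R"].T@d["t"],3))
E
```

```text
pics
time 0.0
joint_positions [-1.238  0.322 -0.07   1.452  0.023  1.371 -0.057]
qd [-0.     0.001  0.001  0.001  0.001  0.001 -0.   ]
joint_torque [-1.0000e-03 -4.9130e+01 -4.0400e-01 -3.1253e+01 -6.4000e-02  4.4000e-02
  0.0000e+00]
position [0.204 0.617 0.229]
tool_rot [-4.990e-01 -3.102e+00  3.000e-03]
ft_force [ 0.081 -0.166  0.215]
torque [0.012 0.037 0.067]
grip_width 0.998
side [[388.8, 0.0, 257.2], [0.0, 388.8, 193.2], [0.0, 0.0, 1.0]] [0.859 0.261 0.807]
top [[415.1, 0.0, 263.4], [0.0, 415.1, 189.4], [0.0, 0.0, 1.0]] [0.39  0.033 1.026]
wrist [[283.0, 0.0, 255.4], [0.0, 283.0, 190.8], [0.0, 0.0, 1.0]] [0.137 0.641 0.384]
```

View pics/a_side.png

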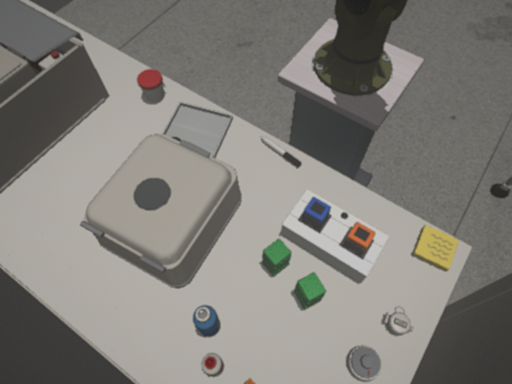

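View pics/a_top.png

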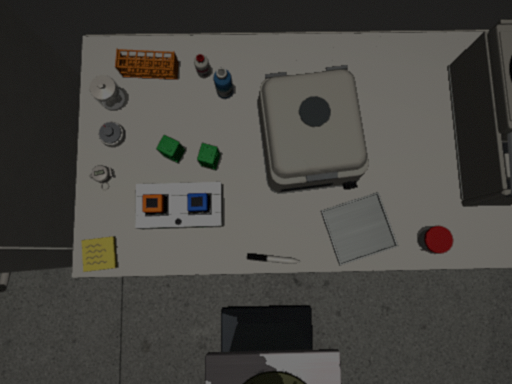

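View pics/a_wrist.png

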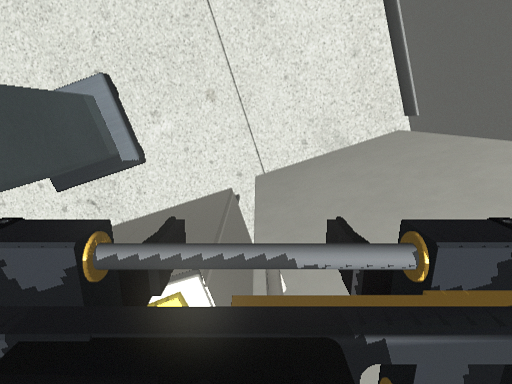

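The top view shows the dock at about (178,205), with the orange cap at (153,203) and the blue cap at (198,202). The tray is at (358,228), the centrifuge behind it at (315,125), and the green look-alikes at (170,148) and (208,155). Next I'll measure these.

```bash
cat > h.py <<'E'
import numpy as np, cv2
def load(f): return dict(np.load(f))
def pts(d):
    z=d["range_z"]; v,u=np.indices(z.shape); K=d["K"]
    c=np.stack([(u-K[0,2])/K[0,0]*z,(v-K[1,2])/K[1,1]*z,z],-1)
    w=(c-d["t"])@d["R"]; w[z==0]=np.nan; return w
def ray(d,uv,h):
    uv=np.atleast_2d(uv).astype(float);K=d["K"]
    r=np.c_[(uv[:,0]-K[0,2])/K[0,0],(uv[:,1]-K[1,2])/K[1,1],np.ones(len(uv))]@d["R"]
    C=-d["R"].T@d["t"]; s=(h-C[2])/r[:,2]; return C+s[:,None]*r
def mask(d,lo,hi):
    return cv2.inRange(cv2.cvtColor(d["frame"],cv2.COLOR_RGB2HSV),lo,hi)
E
python3 - <<'E'
from h import *
for n in("top","side"):
    d=load(f"pics/a_{n}.npz"); P=pts(d); hsv=cv2.cvtColor(d["frame"],cv2.COLOR_RGB2HSV)
    print(n,np.round(d["R"],3).tolist())
    for nm,lo,hi in(("orange",(3,150,90),(14,255,255)),("blue",(108,120,60),(130,255,255)),("green",(50,120,50),(75,255,255))):
        m=mask(d,lo,hi); k,l,s,c=cv2.connectedComponentsWithStats(m)
        for i in range(1,k):
            if s[i,4]>40:
                p=P[l==i]; hi_=np.nanpercentile(p[:,2],90); q=p[p[:,2]>hi_-.008]
                print(nm,s[i].tolist(),"toph",hi_.round(4),"med",np.nanmedian(q,0).round(4),"min",np.nanmin(q,0).round(3),"max",np.nanmax(q,0).round(3))
d=load("pics/a_top.npz");P=pts(d)
# dock: points z 0.04..0.065 in region
reg=np.zeros(P.shape[:2],bool); reg[170:240,125:232]=1
m=reg&(np.abs(P[...,2]-.056)<.006); q=P[m]; print("dock z",np.median(q[:,2]),m.sum()); print("rect",cv2.minAreaRect(q[:,:2].astype(np.float32)))
reg[:]=0; reg[185:270,312:402]=1
m=reg&(P[...,2]>.009)&(P[...,2]<.025); q=P[m]; print("tray wall",m.sum(),cv2.minAreaRect(q[:,:2].astype(np.float32)))
for v,u in((205,178),(228,358),(125,315),(260,200),(180,485),(100,490),(240,440),(258,260)): print((u,v),P[v,u].round(3))
E
python3 - <<'E'
import cv2
a=cv2.imread('pics/a_top.png');cv2.imwrite('pics/b1.png',cv2.resize(a[165:275,70:410],None,fx=2.35,fy=2.35,interpolation=cv2.INTER_CUBIC))
E
```

```text
top [[-0.021, -1.0, 0.016], [-0.989, 0.019, -0.145], [0.145, -0.018, -0.989]]
orange [136, 50, 25, 19, 72] toph 0.0611 med [0.86   0.2811 0.059 ] min [0.836 0.262 0.055] max [0.884 0.321 0.065]
orange [118, 54, 31, 14, 73] toph 0.0613 med [0.8606 0.3221 0.0593] min [0.838 0.298 0.056] max [0.872 0.365 0.063]
orange [143, 195, 19, 17, 200] toph 0.1049 med [0.4965 0.2621 0.1028] min [0.48  0.243 0.097] max [0.517 0.285 0.108]
blue [188, 193, 19, 18, 207] toph 0.1048 med [0.4969 0.1637 0.1027] min [0.481 0.144 0.097] max [0.519 0.184 0.107]
green [157, 136, 22, 20, 276] toph 0.0828 med [0.6357 0.2365 0.0806] min [0.612 0.211 0.076] max [0.659 0.261 0.085]
green [198, 144, 19, 20, 277] toph 0.0825 med [0.6152 0.1442 0.0801] min [0.592 0.123 0.076] max [0.638 0.166 0.086]
side [[-0.571, 0.821, 0.003], [0.722, 0.503, -0.475], [-0.392, -0.269, -0.88]]
orange [349, 223, 25, 24, 208] toph 0.1019 med [0.5075 0.2643 0.1004] min [0.484 0.244 0.097] max [0.521 0.285 0.104]
blue [305, 198, 25, 22, 186] toph 0.1022 med [0.5083 0.1665 0.1004] min [0.485 0.145 0.098] max [0.522 0.185 0.104]
green [265, 240, 25, 20, 127] toph 0.0803 med [0.6168 0.1435 0.0786] min [0.597 0.124 0.073] max [0.635 0.165 0.082]
green [299, 274, 23, 13, 72] toph 0.0801 med [0.6309 0.2244 0.0783] min [0.618 0.212 0.075] max [0.647 0.251 0.081]
dock z 0.056328447753479456 2876
rect ((0.49979832768440247, 0.21489423513412476), (0.10422484576702118, 0.20044168829917908), 0.4609672427177429)
tray wall 478 ((0.43784743547439575, -0.21790961921215057), (0.13988260924816132, 0.1512981802225113), 17.023990631103516)
(178, 205) [0.497 0.214 0.061]
(358, 228) [ 0.438 -0.217  0.006]
(315, 125) [ 0.652 -0.097  0.168]
(200, 260) [0.369 0.171 0.004]
(485, 180) [ 0.531 -0.472  0.133]
(490, 100) [ 0.696 -0.471  0.184]
(440, 240) [ 0.404 -0.391  0.066]
(260, 258) [0.371 0.025 0.013]
```

View pics/b1.png

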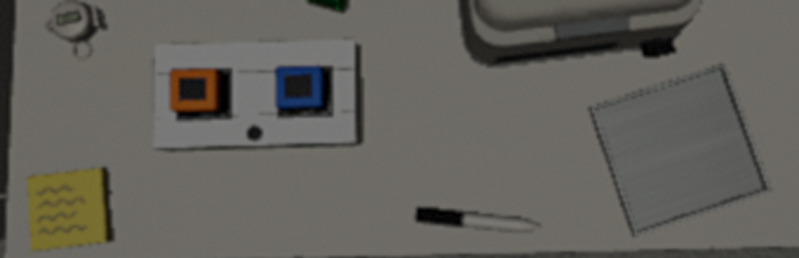

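The crop shows the dock square to the world axes, with the orange cap on the +y side. The tray is yawed about 17°, and nothing is standing in it. Before moving I'll check for obstacles near the arm, the centrifuge's front edge and the recess in the cap top.

Run:
```python
from h import *
d=load("pics/a_top.npz");P=pts(d)
print("cap centre z",P[200:207,149:157,2].round(3).tolist()[::3], d["frame"][203,152])
reg=np.zeros(P.shape[:2],bool); reg[60:200,250:375]=1
q=P[reg&(P[...,2]>.05)]
for y0 in np.arange(-.26,.06,.04):
    s=q[(q[:,1]>y0)&(q[:,1]<y0+.04)]
    if len(s): i=s[:,0].argmin(); print("centrifuge y",y0.round(2),"min x",s[i].round(3),"maxz",s[:,2].max().round(3))
q=P[P[...,2]>.03]; q=q[(q[:,1]<-.3)]
for y0 in np.arange(-.8,-.3,.05):
    s=q[(q[:,1]>y0)&(q[:,1]<y0+.05)]
    if len(s): print("right",y0.round(2),s.min(0).round(3),s.max(0).round(3))
w=load("pics/a_wrist.npz");W=pts(w); print(w["R"].round(2).tolist())
for v in range(10,384,40): print(v,[ (W[v,u].round(2).tolist()) for u in range(20,512,75)])
```

```text
cap centre z [[0.103, 0.103, 0.102, 0.102, 0.101, 0.104, 0.102, 0.102], [0.104, 0.105, 0.102, 0.103, 0.1, 0.103, 0.104, 0.108], [0.101, 0.103, 0.105, 0.106, 0.102, 0.105, 0.105, 0.105]] [23 21 23]
centrifuge y -0.22 min x [ 0.525 -0.184  0.077] maxz 0.161
centrifuge y -0.18 min x [ 0.524 -0.17   0.086] maxz 0.161
centrifuge y -0.14 min x [ 0.531 -0.1    0.111] maxz 0.171
centrifuge y -0.1 min x [ 0.528 -0.067  0.107] maxz 0.171
centrifuge y -0.06 min x [ 0.524 -0.025  0.09 ] maxz 0.162
centrifuge y -0.02 min x [ 0.528 -0.02   0.061] maxz 0.162
centrifuge y 0.02 min x [0.715 0.021 0.051] maxz 0.112
right -0.65 [ 0.957 -0.629  0.048] [ 0.961 -0.6    0.09 ]
right -0.6 [ 0.487 -0.6    0.03 ] [ 0.962 -0.55   0.137]
right -0.55 [ 0.486 -0.55   0.03 ] [ 0.962 -0.5    0.237]
right -0.5 [ 0.485 -0.5    0.03 ] [ 0.962 -0.45   0.257]
right -0.45 [ 0.378 -0.45   0.03 ] [ 0.962 -0.4    0.14 ]
right -0.4 [ 0.374 -0.4    0.03 ] [ 0.962 -0.35   0.138]
right -0.35 [ 0.956 -0.35   0.03 ] [ 0.962 -0.3    0.142]
[[0.31, 0.95, -0.0], [0.92, -0.3, 0.26], [0.24, -0.08, -0.97]]
10 [[-0.47, -0.05, -0.76], [-
[... 760 characters left out ...]
 [0.29, -0.14, -0.77], [0.36, 0.24, -0.6], [0.49, 0.47, -0.76], [0.35, 0.71, -0.16], [0.35, 0.81, -0.06], [0.35, 0.89, 0.0]]
250 [[0.15, 0.57, 0.31], [0.16, 0.58, 0.31], [0.17, 0.6, 0.31], [0.17, 0.63, 0.31], [0.18, 0.65, 0.31], [0.19, 0.67, 0.31], [0.19, 0.68, 0.32]]
290 [[0.16, 0.56, 0.32], [0.17, 0.58, 0.31], [0.34, 0.43, -0.0], [0.55, 0.47, -0.28], [0.35, 0.65, 0.08], [0.21, 0.67, 0.3], [0.2, 0.68, 0.31]]
330 [[0.16, 0.58, 0.33], [0.17, 0.59, 0.33], [0.17, 0.61, 0.33], [0.18, 0.62, 0.33], [0.18, 0.64, 0.33], [0.19, 0.65, 0.33], [0.19, 0.67, 0.33]]
370 [[0.17, 0.58, 0.34], [0.17, 0.6, 0.34], [0.17, 0.61, 0.34], [0.18, 0.62, 0.34], [0.18, 0.64, 0.34], [0.23, 0.66, 0.3], [0.23, 0.68, 0.32]]
```

The fridge's front face is at x≈0.35 and it starts at about y≥0.6. So I'll first go in −y, clear of the fridge, and then forward.

step_arm([
  [[0,0,0],[-16,-29,-5],0],
  [[0,0,0],[-16,-29,-5],0],
  [[0,0,0],[-16,-29,-5],0],
  [[0,0,0],[-16,-29,-5],0],
  [[0,0,0],[-16,-29,-5],0],
  [[0,0,0],[-16,-29,-5],0],
  [[0,0,0],[0,0,0],0],
], grip_force=20)

```text
time: 0.73
position: [0.2394, 0.4129, 0.2542]
tool_rot: [-0.491, -3.099, 0.018]
ft_force: [-0.1, 0.4, -0.4]
grip_width: 0.558
```

```bash
cat > go.py <<'E'
import sys, numpy as np
from scipy.spatial.transform import Rotation as Ro
from bench import status
def rel(target,yaw_y=None):
    """target world TCP; desired tool: z down, tool y = (cos(yaw_y), sin(yaw_y))"""
    s=status.get_state(); R=Ro.from_rotvec(s["tool_rot"]); p=np.array(s["position"])
    print("t",round(s["time"],2),"p",p.round(4),"F",np.round(s["ft_force"],1),"w",round(float(s["grip_width"])*87,1),"toolz",R.as_matrix()[:,2].round(3),"tooly",R.as_matrix()[:,1].round(3))
    print("total shift tool mm (in present axes)",(R.inv().apply(np.array(target)-p)*1000).round(1))
    if yaw_y is not None:
        c,sn=np.cos(yaw_y),np.sin(yaw_y); y=np.array([c,sn,0]); z=np.array([0,0,-1.]); x=np.cross(y,z)
        D=Ro.from_matrix(np.c_[x,y,z]); r=(R.inv()*D).as_rotvec(degrees=True); print("turn deg tool",r.round(2))
        print("shift in final axes",(D.inv().apply(np.array(target)-p)*1000).round(1))
if __name__=="__main__":
    a=[float(v) for v in sys.argv[1:]]; rel(a[:3],np.deg2rad(a[3]) if len(a)>3 else None)
E
python3 go.py 0.4985 0.264 0.16 90
```

```text
t 0.73 p [0.2394 0.4129 0.2542] F [-0.1  0.4 -0.4] w 48.5 toolz [-0.006 -0.011 -1.   ] tooly [ 0.309  0.951 -0.012]
total shift tool mm (in present axes) [-292.7  -60.3   94.2]
turn deg tool [ -0.67  -0.25 -18.02]
shift in final axes [-259.1 -148.9   94.2]
```

step_arm([
  [[-0.2,-0.1,-6],[0,0,0],0],
  [[-0.2,-0.1,-6],[0,0,0],0],
  [[-0.2,0,-6],[0,0,0],0],
  [[0,0,0],[-32,-18.5,10],0],
  [[0,0,0],[-32,-18.5,10],0],
  [[0,0,0],[-32,-18.5,10],0],
  [[0,0,0],[-32,-18.5,10],0],
  [[0,0,0],[-32,-18.5,10],0],
  [[0,0,0],[-32,-18.5,10],0],
  [[0,0,0],[-32,-18.5,10],0],
  [[0,0,0],[-32,-18.5,10],0],
  [[0,0,0],[0,0,0],0],
])

```text
time: 1.73
position: [0.5063, 0.2667, 0.1705]
tool_rot: [-0.04, 3.138, 0.008]
ft_force: [0.0, -0.4, 0.4]
grip_width: 0.006
```

```bash
python3 go.py 0.4985 0.264 0.112 90
python3 - <<'E'
from bench import optics
import cv2,numpy as np
ims=[]
for n in("side","top","wrist"):
    d=optics.get_image(n); np.savez(f"pics/c_{n}.npz",**d); ims.append(d["frame"][:,:,::-1])
a=cv2.resize(ims[0][140:290,230:430],(400,300)); b=cv2.resize(ims[1][130:250,100:260],(400,300)); 
cv2.imwrite("pics/c.png",np.vstack([np.hstack([a,b]),np.hstack([cv2.resize(ims[2],(400,300)),np.zeros((300,400,3),np.uint8)])]))
E
```

```text
t 1.73 p [0.5063 0.2667 0.1705] F [ 0.  -0.4  0.4] w 0.5 toolz [ 0.003  0.005 -1.   ] tooly [-0.025  1.     0.005]
total shift tool mm (in present axes) [ 8.1 -2.7 58.4]
turn deg tool [0.28 0.18 1.46]
shift in final axes [ 7.8 -2.7 58.5]
```

View pics/c.png

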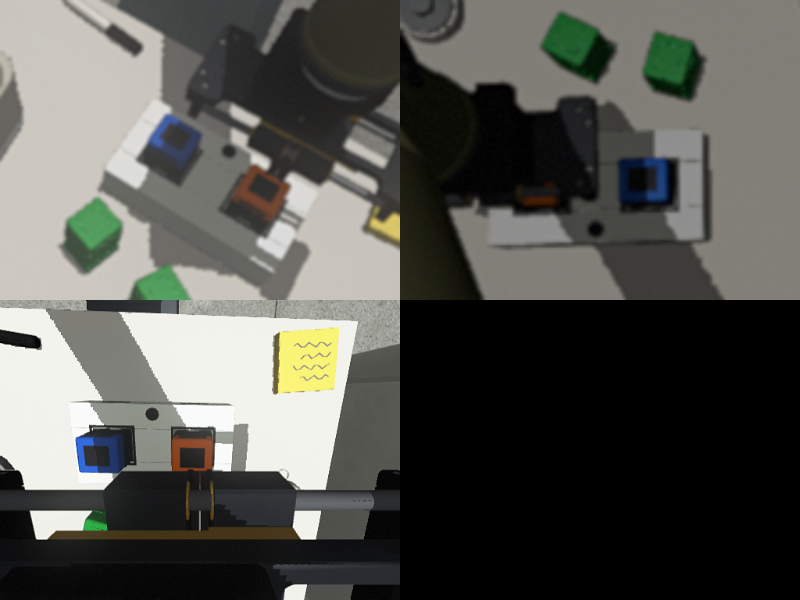

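Side and wrist views show the closed fingers above the orange cap, with the blue cap 100 mm away. Now I'll correct x and y and come down to just above the cap.

step_arm([
  [[0.3,0.2,1.5],[4,-1.5,15],0],
  [[0,0,0],[4,-1.2,15],0],
  [[0,0,0],[0,0,15],0],
  [[0,0,0],[0,0,9],0],
  [[0,0,0],[0,0,0],0],
])

```text
time: 2.3
position: [0.4866, 0.2816, 0.1199]
tool_rot: [0.033, -3.14, -0.02]
ft_force: [-0.6, -0.4, 0.2]
grip_width: 0.006
```

```bash
python3 go.py 0.4985 0.264 0.106 90
```

```text
t 2.3 p [0.4866 0.2816 0.1199] F [-0.6 -0.4  0.2] w 0.5 toolz [-0.002  0.013 -1.   ] tooly [-0.021  1.     0.013]
total shift tool mm (in present axes) [-11.6 -18.   13.6]
turn deg tool [ 0.74 -0.1   1.22]
shift in final axes [-11.9 -17.6  13.9]
```

The reading disagrees with the shift I commanded. I'll hold still and read it again.

step_arm([
  [[0,0,0],[0,0,0],0],
  [[0,0,0],[0,0,0],0],
])

```text
time: 2.47
position: [0.485, 0.284, 0.1208]
tool_rot: [0.04, -3.139, -0.022]
ft_force: [0.3, 0.2, -0.5]
grip_width: 0.007
```

```bash
python3 go.py 0.4985 0.264 0.106 90
python3 - <<'E'
from bench import optics,status
import numpy as np
from scipy.spatial.transform import Rotation as Ro
for i in range(4):
    d=optics.get_image("wrist"); s=status.get_state(); print(s["time"],np.round(s["position"],4),(-d["R"].T@d["t"]).round(4),np.round(s["qd"],3))
E
python3 go.py 0.4985 0.264 0.106 90
```

```text
t 2.47 p [0.485  0.284  0.1208] F [ 0.3  0.2 -0.5] w 0.6 toolz [-0.002  0.014 -1.   ] tooly [-0.025  1.     0.014]
total shift tool mm (in present axes) [-13.  -20.5  14.5]
turn deg tool [ 0.81 -0.11  1.45]
shift in final axes [-13.5 -20.   14.8]
2.5167 [0.4853 0.2842 0.1211] [0.4152 0.2814 0.275 ] [ 0.005  0.002  0.007 -0.005  0.001 -0.006  0.001]
2.5667 [0.4857 0.2839 0.1212] [0.4153 0.2815 0.2752] [ 0.007  0.001  0.008  0.001  0.004 -0.005  0.002]
2.6167 [0.4859 0.2835 0.1212] [0.4157 0.2812 0.2753] [ 0.007  0.001  0.006  0.002  0.002 -0.002 -0.001]
2.6667 [0.486  0.2832 0.121 ] [0.4159 0.281  0.2752] [ 0.004  0.002  0.004  0.004  0.001 -0.001  0.   ]
t 2.67 p [0.486  0.2832 0.121 ] F [0.6 0.2 0.3] w 0.8 toolz [-0.001  0.014 -1.   ] tooly [-0.024  1.     0.014]
total shift tool mm (in present axes) [-12.  -19.7  14.7]
turn deg tool [ 0.82 -0.05  1.35]
shift in final axes [-12.5 -19.2  15. ]
```

step_arm([
  [[0.8,0,1.3],[-4,-6.5,0],0],
  [[0,0,0],[-4,-6.5,0],0],
  [[0,0,0],[-4,-6.5,0],0],
])

```text
time: 2.92
position: [0.499, 0.264, 0.122]
tool_rot: [-0.001, 3.141, 0.001]
ft_force: [0.4, 1.3, -0.0]
grip_width: 0.005
```

```bash
python3 go.py 0.4985 0.264 0.106 90; python3 -c "
from bench import optics
[optics.get_image('wrist') for i in range(3)]"; python3 go.py 0.4985 0.264 0.106 90
```

```text
t 2.92 p [0.499 0.264 0.122] F [ 0.4  1.3 -0. ] w 0.4 toolz [ 0.  0. -1.] tooly [-0.001  1.     0.   ]
total shift tool mm (in present axes) [ 0.5 -0.  16. ]
turn deg tool [0.02 0.02 0.05]
shift in final axes [ 0.5 -0.  16. ]
t 3.07 p [0.4992 0.2633 0.1219] F [-0.1 -0.5 -0.4] w 0.4 toolz [ 0.  0. -1.] tooly [0.002 1.    0.   ]
total shift tool mm (in present axes) [ 0.7  0.7 15.9]
turn deg tool [ 0.02  0.01 -0.09]
shift in final axes [ 0.7  0.7 15.9]
```

That move was accurate. The earlier error was the arm's rebound after fast moves. Next comes a slow descent onto the cap.

step_arm([
  [[0,0,0],[0,0,4],0],
  [[0,0,0],[0,0,4],0],
  [[0,0,0],[0,0,2],0],
  [[0,0,0],[0,0,0],0],
])

```text
time: 3.4
position: [0.499, 0.2635, 0.1108]
tool_rot: [-0.003, -3.141, -0.002]
ft_force: [-0.1, 0.8, 1.9]
grip_width: 0.001
```

```bash
python3 go.py 0.4985 0.264 0.106 90
```

```text
t 3.4 p [0.499  0.2635 0.1108] F [-0.1  0.8  1.9] w 0.1 toolz [-0.     0.001 -1.   ] tooly [0.002 1.    0.001]
total shift tool mm (in present axes) [0.5 0.5 4.8]
turn deg tool [ 0.06 -0.01 -0.11]
shift in final axes [0.5 0.5 4.8]
```

step_arm([
  [[0,0,0],[0,0,2],0],
  [[0,0,0],[0,0,2],0],
])

```text
time: 3.57
position: [0.5, 0.2646, 0.1084]
tool_rot: [0.002, 3.139, 0.004]
ft_force: [-0.7, -1.2, 10.4]
grip_width: 0.005
```

step_arm([
  [[0,0,0],[0.5,0,2],0],
  [[0,0,0],[0,0,2],0],
])

```text
time: 3.73
position: [0.5011, 0.2661, 0.1075]
tool_rot: [0.001, 3.136, 0.009]
ft_force: [-2.0, -1.7, 9.2]
grip_width: 0.008
```

step_arm([
  [[0,0,0],[1.5,-1.5,4],0],
  [[0,0,0],[1,-1,4],0],
])

```text
time: 3.9
position: [0.5008, 0.2655, 0.1056]
tool_rot: [-0.0, 3.132, 0.016]
ft_force: [-7.3, -5.4, 30.6]
grip_width: 0.008
```

The push force has risen to 30 N at about 5 mm depth, which is the hard stop. I'll retract and look.

step_arm([
  [[0,0,0],[0,0,-4],0],
  [[0,0,0],[0,0,-8],0],
  [[0,0,0],[0,0,-12],0],
  [[0,0,0],[0,0,-15],0],
  [[0,0,0],[0,0,-15],0],
  [[0,0,0],[0,0,-10],0],
  [[0,0,0],[0,0,0],0],
])

```text
time: 4.48
position: [0.4996, 0.2654, 0.1754]
tool_rot: [-0.002, 3.131, 0.017]
ft_force: [0.2, 0.3, 0.5]
grip_width: 0.011
```

```bash
cat > look.py <<'E'
import sys
from h import *
from bench import optics
ims=[]
for n in("side","top","wrist"):
    d=optics.get_image(n); np.savez(f"pics/l_{n}.npz",**d); ims.append(d["frame"][:,:,::-1]); P=pts(d)
    for nm,lo,hi in(("orange",(3,150,60),(14,255,255)),("blue",(108,120,40),(130,255,255))):
        m=mask(d,lo,hi); k,l,s,c=cv2.connectedComponentsWithStats(m)
        for i in range(1,k):
            if s[i,4]>60:
                p=P[l==i]; p=p[~np.isnan(p[:,0])]
                if len(p)<20: continue
                hh=np.percentile(p[:,2],90); q=p[p[:,2]>hh-.008]
                print(n,nm,s[i].tolist(),"toph",hh.round(4),"mid",((np.percentile(q,2,0)+np.percentile(q,98,0))/2).round(4),"min",q.min(0).round(3),"max",q.max(0).round(3))
x0,y0,x1,y1=[int(v) for v in sys.argv[2:6]]; X0,Y0,X1,Y1=[int(v) for v in sys.argv[6:10]]
a=cv2.resize(ims[0][y0:y1,x0:x1],(400,300)); b=cv2.resize(ims[1][Y0:Y1,X0:X1],(400,300))
cv2.imwrite(f"pics/{sys.argv[1]}.png",np.vstack([np.hstack([a,b]),np.hstack([cv2.resize(ims[2],(400,300)),cv2.resize(ims[0],(400,300))])]))
E
python3 look.py d 230 140 430 290 100 130 260 250;python3 go.py 0.4985 0.264 0.106 90
```

```text
side blue [305, 198, 14, 16, 72] toph 0.1022 mid [0.5036 0.1506 0.1006] min [0.485 0.145 0.098] max [0.523 0.158 0.104]
top orange [116, 49, 59, 30, 1045] toph 0.061 mid [0.8587 0.2981 0.06  ] min [0.831 0.227 0.055] max [0.885 0.368 0.066]
top blue [188, 193, 20, 18, 218] toph 0.1046 mid [0.4998 0.1641 0.1025] min [0.481 0.144 0.097] max [0.519 0.185 0.107]
wrist orange [227, 181, 54, 38, 1107] toph 0.1125 mid [0.4956 0.2656 0.1111] min [0.482 0.244 0.105] max [0.51  0.287 0.114]
wrist blue [107, 177, 62, 50, 1773] toph 0.1029 mid [0.5002 0.167  0.1001] min [0.46  0.144 0.095] max [0.52  0.233 0.246]
t 4.63 p [0.4982 0.2646 0.1725] F [ 0.   0.  -0.3] w 0.3 toolz [ 0.007  0.008 -1.   ] tooly [-0.001  1.     0.008]
total shift tool mm (in present axes) [ 0.2 -1.1 66.4]
turn deg tool [0.47 0.38 0.08]
shift in final axes [-0.3 -0.6 66.5]
```

View pics/d.png

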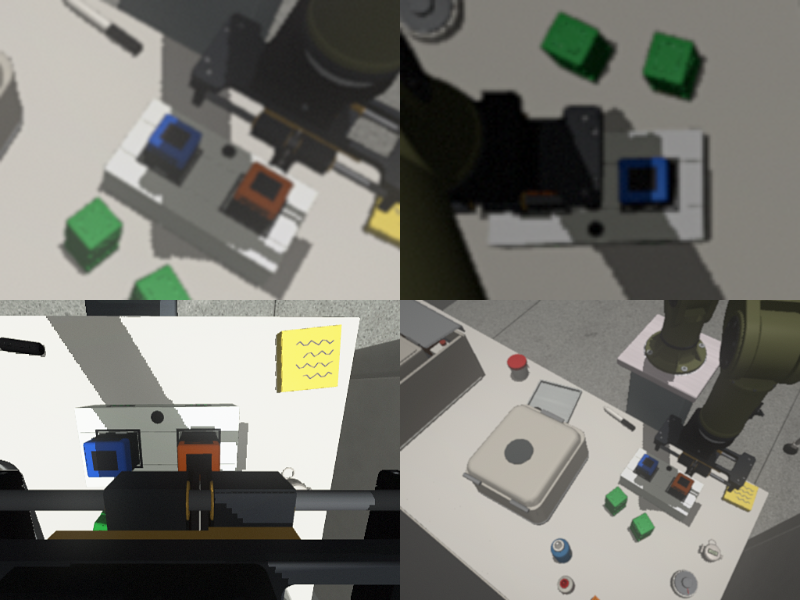

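The wrist view shows the orange cap at 0.1125 m, which is 10 mm up, so it has unlatched. Blue is still at 0.102 m. Now I'll open and come down round the orange cassette's y faces.

step_arm([
  [[0.4,0.3,0],[0,-0.5,0],76],
  [[0,0,0],[0,0,0],76],
  [[0,0,0],[0,0,0],76],
  [[0,0,0],[0,0,0],76],
  [[0,0,0],[0,0,0],76],
  [[0,0,0],[0,0,0],76],
  [[0,0,0],[0,0,0],76],
  [[0,0,0],[0,0,0],76],
  [[0,0,0],[0,0,0],76],
  [[0,0,0],[0,0,0],76],
  [[0,0,0],[0,0,0],76],
  [[0,0,0],[0,0,0],76],
])

```text
time: 5.63
position: [0.496, 0.2628, 0.1678]
tool_rot: [0.002, -3.136, 0.007]
ft_force: [-0.1, 0.7, -0.1]
grip_width: 0.817
```

```bash
python3 go.py 0.4985 0.265 0.125 90
```

```text
t 5.63 p [0.496  0.2628 0.1678] F [-0.1  0.7 -0.1] w 71.1 toolz [-0.006 -0.004 -1.   ] tooly [-0.001  1.    -0.004]
total shift tool mm (in present axes) [-2.7  2.4 42.8]
turn deg tool [-0.24 -0.32  0.08]
shift in final axes [-2.5  2.2 42.8]
```

step_arm([
  [[-0.2,-0.3,0],[-1,1,8],76],
  [[0,0,0],[-1,1,8],76],
  [[0,0,0],[-0.5,0.2,8],76],
  [[0,0,0],[0,0,8],76],
  [[0,0,0],[0,0,6],76],
  [[0,0,0],[0,0,3],76],
])

```text
time: 6.13
position: [0.4986, 0.2652, 0.1226]
tool_rot: [-0.002, 3.141, -0.0]
ft_force: [-0.7, 0.6, -0.0]
grip_width: 0.874
```

```bash
python3 go.py 0.4985 0.265 0.074 90
```

```text
t 6.13 p [0.4986 0.2652 0.1226] F [-0.7  0.6 -0. ] w 76.1 toolz [ 0. -0. -1.] tooly [-0.001  1.    -0.   ]
total shift tool mm (in present axes) [ 0.2 -0.2 48.6]
turn deg tool [-0.01  0.03  0.09]
shift in final axes [ 0.1 -0.2 48.6]
```

step_arm([
  [[0,0,0],[0,0,8],76],
  [[0,0,0],[0,0,8],76],
  [[0,0,0],[0,0,8],76],
  [[0,0,0],[0,0,8],76],
  [[0,0,0],[0,0,7],76],
  [[0,0,0],[0,0,5],76],
  [[0,0,0],[0,0,2],76],
])

```text
time: 6.72
position: [0.4978, 0.2646, 0.0701]
tool_rot: [0.002, -3.14, 0.003]
ft_force: [-0.4, -0.2, 0.3]
grip_width: 0.873
```

```bash
python3 go.py 0.4985 0.265 0.074 90
```

```text
t 6.72 p [0.4978 0.2646 0.0701] F [-0.4 -0.2  0.3] w 75.9 toolz [-0.001 -0.002 -1.   ] tooly [-0.001  1.    -0.002]
total shift tool mm (in present axes) [-0.7  0.4 -3.9]
turn deg tool [-0.1  -0.08  0.08]
shift in final axes [-0.7  0.4 -3.9]
```

step_arm([
  [[0,0,0],[-0.5,0.4,-3],40],
  [[0,0,0],[0,0,-1],40],
  [[0,0,0],[0,0,-0.3],40],
  [[0,0,0],[0,0,-0.3],40],
  [[0,0,0],[0,0,-0.3],40],
  [[0,0,0],[0,0,-0.3],40],
  [[0,0,0],[0,0,-0.3],40],
  [[0,0,0],[0,0,-0.3],40],
  [[0,0,0],[0,0,0],40],
  [[0,0,0],[0,0,0],40],
], grip_force=25)

```text
time: 7.55
position: [0.4987, 0.2653, 0.0771]
tool_rot: [0.002, -3.141, 0.002]
ft_force: [-0.1, -0.0, -2.7]
grip_width: 0.507
```

```bash
python3 go.py 0.4985 0.265 0.074 90
```

```text
t 7.55 p [0.4987 0.2653 0.0771] F [-0.1 -0.  -2.7] w 44.1 toolz [-0.001 -0.001 -1.   ] tooly [-0.001  1.    -0.001]
total shift tool mm (in present axes) [ 0.2 -0.3  3.1]
turn deg tool [-0.06 -0.04  0.08]
shift in final axes [ 0.2 -0.3  3.1]
```

The cassette is gripped at 44.1 mm. I'll lift it straight up.

step_arm([
  [[0,0,0],[0,0,-4],36],
  [[0,0,0],[0,0,-7],36],
  [[0,0,0],[0,0,-9],36],
  [[0,0,0],[0,0,-10],36],
  [[0,0,0],[0,0,-10],36],
  [[0,0,0],[0,0,-10],36],
  [[0,0,0],[0,0,-10],36],
  [[0,0,0],[0,0,-10],36],
  [[0,0,0],[0,0,-10],36],
  [[0,0,0],[0,0,-8],36],
  [[0,0,0],[0,0,-4],36],
  [[0,0,0],[0,0,0],36],
], grip_force=30)

```text
time: 8.55
position: [0.4997, 0.2657, 0.1817]
tool_rot: [-0.002, 3.139, 0.002]
ft_force: [0.1, 0.1, -0.6]
grip_width: 0.507
```

```bash
python3 go.py 0.42 0.265 0.175 90; python3 look.py e 230 140 430 290 100 130 260 250
```

```text
t 8.55 p [0.4997 0.2657 0.1817] F [ 0.1  0.1 -0.6] w 44.1 toolz [ 0.003  0.001 -1.   ] tooly [-0.001  1.     0.001]
total shift tool mm (in present axes) [79.7 -0.7  6.5]
turn deg tool [0.08 0.15 0.06]
shift in final axes [79.7 -0.7  6.7]
side orange [361, 207, 26, 18, 155] toph 0.216 mid [0.5174 0.2652 0.2141] min [0.51  0.244 0.21 ] max [0.524 0.286 0.218]
side blue [305, 198, 15, 16, 79] toph 0.1018 mid [0.5039 0.1516 0.1001] min [0.486 0.145 0.098] max [0.522 0.159 0.103]
top orange [116, 49, 59, 30, 1064] toph 0.0611 mid [0.8585 0.2982 0.0596] min [0.832 0.227 0.055] max [0.886 0.369 0.067]
top blue [188, 193, 20, 18, 222] toph 0.1048 mid [0.4998 0.164  0.1027] min [0.48  0.144 0.097] max [0.519 0.185 0.108]
wrist orange [209, 222, 94, 21, 1446] toph 0.2153 mid [0.4835 0.2667 0.2118] min [0.481 0.245 0.207] max [0.486 0.289 0.218]
wrist orange [211, 269, 18, 27, 444] toph 0.2161 mid [0.5057 0.2495 0.2151] min [0.475 0.245 0.212] max [0.513 0.259 0.268]
wrist orange [283, 270, 18, 26, 440] toph 0.216 mid [0.506  0.284  0.2151] min [0.475 0.276 0.213] max [0.513 0.289 0.268]
wrist blue [112, 175, 60, 45, 1583] toph 0.103 mid [0.4889 0.1839 0.1714] min [0.461 0.145 0.095] max [0.517 0.236 0.249]
```

View pics/e.png

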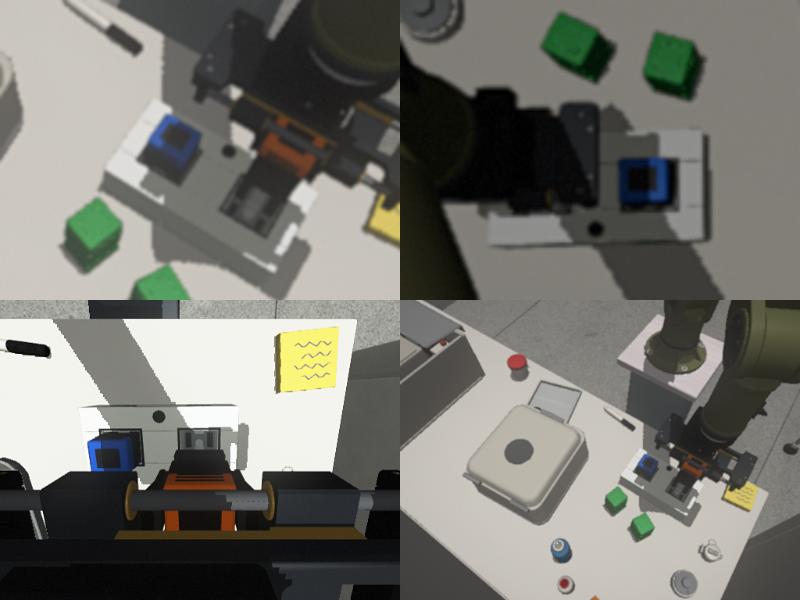

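The cassette is out. Its top is at 0.2155 m, 34 mm above the TCP, so its underside is 46 mm below the TCP. I'll carry it along the front at x≈0.44.

step_arm([
  [[0,0,0],[8,0,-2],36],
  [[0,0,0],[14,-4,-1],36],
  [[0,0,0],[14,-8,-1],36],
  [[0,0,0],[12,-14,-1],36],
  [[0,0,0],[6,-18,0],36],
  [[0,0,0],[3,-20,0],36],
  [[0,0,0],[0,-20,0],36],
  [[0,0,0],[0,-20,0],36],
  [[0,0,0],[0,-20,0],36],
  [[0,0,0],[0,-20,0],36],
])

```text
time: 9.53
position: [0.4288, 0.1197, 0.1781]
tool_rot: [0.021, -3.127, 0.01]
ft_force: [0.9, -0.7, -1.3]
grip_width: 0.501
```

```bash
python3 go.py 0.438 -0.218 0.18 90
```

```text
t 9.53 p [0.4288 0.1197 0.1781] F [ 0.9 -0.7 -1.3] w 43.6 toolz [-0.014 -0.007 -1.   ] tooly [-0.013  1.    -0.007]
total shift tool mm (in present axes) [-4.700e+00 -3.378e+02  3.000e-01]
turn deg tool [-0.38 -0.82  0.77]
shift in final axes [  -9.2 -337.7   -1.9]
```

step_arm([
  [[-0.4,-0.8,0.7],[-4,-20,-1],36],
  [[0,0,0],[-4,-20,-1],36],
  [[0,0,0],[-2,-20,-1],36],
  [[0,0,0],[0,-20,0],36],
  [[0,0,0],[0,-20,0],36],
  [[0,0,0],[0,-20,0],36],
  [[0,0,0],[0,-20,0],36],
  [[0,0,0],[0,-20,0],36],
  [[0,0,0],[0,-20,0],36],
  [[0,0,0],[0,-20,0],36],
])

```text
time: 10.37
position: [0.4287, -0.0883, 0.1755]
tool_rot: [0.006, -3.129, -0.004]
ft_force: [-0.1, 0.1, -1.7]
grip_width: 0.499
```

```bash
python3 go.py 0.438 -0.218 0.18 90
```

```text
t 10.37 p [ 0.4287 -0.0883  0.1755] F [-0.1  0.1 -1.7] w 43.4 toolz [-0.013  0.002 -1.   ] tooly [-0.004  1.     0.003]
total shift tool mm (in present axes) [  -8.7 -129.8   -4.9]
turn deg tool [ 0.14 -0.72  0.22]
shift in final axes [  -9.3 -129.7   -4.5]
```

step_arm([
  [[0.1,-0.7,0.2],[-3,-20,-1],36],
  [[0,0,0],[-3,-20,0],36],
  [[0,0,0],[-2,-20,0],36],
  [[0,0,0],[-1,-18,0],36],
  [[0,0,0],[0,-15,0],36],
  [[0,0,0],[0,-12,0],36],
  [[0,0,0],[0,-9,0],36],
  [[0,0,0],[0,-6,0],36],
  [[0,0,0],[0,-3,0],36],
  [[0,0,0],[0,0,0],36],
])

```text
time: 11.2
position: [0.4289, -0.2174, 0.1712]
tool_rot: [-0.009, -3.132, -0.01]
ft_force: [-0.8, 0.8, -1.5]
grip_width: 0.501
```

```bash
python3 look.py f 100 60 260 180 300 150 460 270;python3 go.py 0.438 -0.218 0.08 90
python3 - <<'E'
from h import *
d=load("pics/l_side.npz");P=pts(d)
print(np.round(P[100:150:10,170:240:10],3).tolist())
E
```

```text
side blue [305, 198, 25, 22, 187] toph 0.1022 mid [0.504  0.1652 0.1003] min [0.486 0.145 0.097] max [0.523 0.186 0.103]
top orange [116, 49, 59, 29, 933] toph 0.0612 mid [0.8587 0.2984 0.0596] min [0.832 0.227 0.054] max [0.886 0.369 0.066]
top blue [188, 194, 19, 17, 234] toph 0.1048 mid [0.4988 0.1642 0.1025] min [0.48  0.144 0.098] max [0.517 0.185 0.108]
wrist orange [209, 222, 94, 21, 1444] toph 0.2063 mid [ 0.4138 -0.2152  0.2028] min [ 0.412 -0.237  0.198] max [ 0.417 -0.193  0.208]
wrist orange [283, 269, 18, 27, 439] toph 0.2068 mid [ 0.4363 -0.198   0.2058] min [ 0.406 -0.207  0.203] max [ 0.443 -0.194  0.259]
wrist orange [211, 270, 18, 26, 441] toph 0.2066 mid [ 0.4361 -0.2326  0.2056] min [ 0.406 -0.237  0.203] max [ 0.444 -0.225  0.259]
t 11.35 p [ 0.4294 -0.2163  0.1713] F [ 0.2  0.1 -1.3] w 44.1 toolz [-0.01   0.007 -1.   ] tooly [0.004 1.    0.007]
total shift tool mm (in present axes) [-9.5 -2.3 91.2]
turn deg tool [ 0.39 -0.55 -0.22]
shift in final axes [-8.6 -1.7 91.3]
[[[0.397, -0.345, -0.004], [0.383, -0.321, -0.001], [0.452, -0.203, 0.138], [0.35, -0.279, -0.005], [-0.16, -0.745, -0.769], [-0.181, -0.693, -0.755], [-0.217, -0.655, -0.764]], [[0.425, -0.32, -0.001], [0.41, -0.299, -0.001], [0.396, -0.275, 0.002], [0.381, -0.253, 0.003], [0.372, -0.225, 0.013], [0.346, -0.214, -0.006], [-0.161, -0.613, -0.761]], [[0.458, -0.288, 0.014], [0.438, -0.274, 0.003], [0.423, -0.252, 0.004], [0.409, -0.231, 0.004], [0.391, -0.212, -0.0], [0.377, -0.189, 0.002], [0.369, -0.162, 0.013]], [[0.477, -0.275, 0.002], [0.461, -0.255, 0.001], [0.447, -0.233, 0.001], [0.432, -0.213, -0.0], [0.419, -0.19, 0.003], [0.403, -0.17, 0.001], [0.387, -0.15, -0.001]], [[0.565, -0.161, 0.147], [0.531, -0.174, 0.099], [0.471, -0.214, 0.0], [0.458, -0.191, 0.004], [0.443, -0.171, 0.002], [0.435, -0.144, 0.015], [0.411, -0.131, -0.003]]]
```

View pics/f.png

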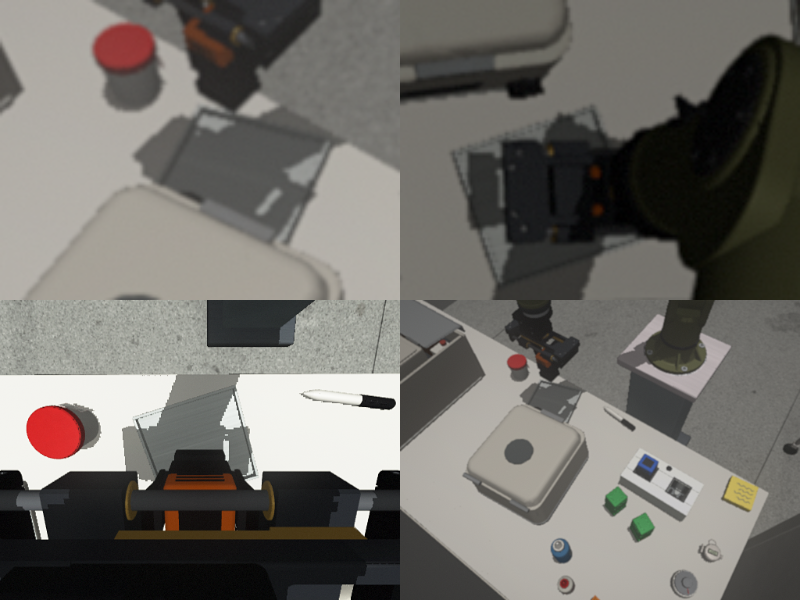

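Blue is still latched and the cassette is over the tray. Lowering next.

step_arm([
  [[0.2,-0.3,-0.2],[-4,-1,6],36],
  [[0.2,-0.2,0],[-3,-0.7,10],36],
  [[0,0,0],[-2,0,12],36],
  [[0,0,0],[0,0,12],36],
  [[0,0,0],[0,0,12],36],
  [[0,0,0],[0,0,12],36],
  [[0,0,0],[0,0,9],36],
  [[0,0,0],[0,0,6],36],
  [[0,0,0],[0,0,3],36],
  [[0,0,0],[0,0,0],36],
])

```text
time: 12.18
position: [0.4429, -0.2118, 0.0833]
tool_rot: [-0.019, 3.137, 0.001]
ft_force: [-0.3, -0.0, -1.7]
grip_width: 0.503
```

```bash
python3 go.py 0.438 -0.218 0.050 90
```

```text
t 12.18 p [ 0.4429 -0.2118  0.0833] F [-0.3 -0.  -1.7] w 43.8 toolz [ 0.004  0.001 -1.   ] tooly [-0.012  1.     0.001]
total shift tool mm (in present axes) [ 5.1 -6.2 33.2]
turn deg tool [0.04 0.24 0.69]
shift in final axes [ 4.9 -6.2 33.3]
```

step_arm([
  [[0,0.2,0.6],[2,-2,5],36],
  [[0,0,0],[2,-2,6],36],
  [[0,0,0],[1,-2,6],36],
  [[0,0,0],[0,0,5],36],
  [[0,0,0],[0,0,3],36],
  [[0,0,0],[0,0,1],36],
])

```text
time: 12.68
position: [0.439, -0.219, 0.0563]
tool_rot: [-0.001, 3.138, 0.0]
ft_force: [0.3, 0.7, -0.9]
grip_width: 0.506
```

```bash
python3 go.py 0.438 -0.218 0.050 90; python3 look.py g 100 60 260 180 300 150 460 270 | grep wrist
```

```text
t 12.68 p [ 0.439  -0.219   0.0563] F [ 0.3  0.7 -0.9] w 44.0 toolz [ 0.004  0.    -1.   ] tooly [-0.001  1.     0.   ]
total shift tool mm (in present axes) [1.  1.  6.3]
turn deg tool [0.01 0.23 0.03]
shift in final axes [1.  1.  6.3]
wrist orange [209, 222, 94, 21, 1413] toph 0.0914 mid [ 0.4232 -0.2176  0.088 ] min [ 0.421 -0.239  0.083] max [ 0.426 -0.196  0.093]
wrist orange [211, 269, 18, 27, 443] toph 0.0923 mid [ 0.4456 -0.2348  0.0912] min [ 0.416 -0.239  0.089] max [ 0.453 -0.228  0.143]
wrist orange [283, 269, 18, 26, 436] toph 0.0921 mid [ 0.4456 -0.2003  0.0913] min [ 0.438 -0.205  0.088] max [ 0.453 -0.196  0.093]
```

step_arm([
  [[0,0.2,0],[0,0,2],36],
  [[0,0,0],[0,0,2],36],
  [[0,0,0],[0,0,1.5],36],
])

```text
time: 13.08
position: [0.4404, -0.2191, 0.0519]
tool_rot: [-0.002, 3.139, -0.0]
ft_force: [0.8, 0.0, -1.2]
grip_width: 0.499
```

```bash
python3 go.py 0.438 -0.218 0.050 90
```

```text
t 13.08 p [ 0.4404 -0.2191  0.0519] F [ 0.8  0.  -1.2] w 43.4 toolz [ 0.003 -0.    -1.   ] tooly [-0.001  1.    -0.   ]
total shift tool mm (in present axes) [2.4 1.1 1.9]
turn deg tool [-0.    0.18  0.08]
shift in final axes [2.4 1.1 1.9]
```

step_arm([
  [[0,0.1,0],[0,0,1.5],36],
  [[0,0,0],[0,0,1.5],36],
])

```text
time: 13.25
position: [0.4406, -0.219, 0.0488]
tool_rot: [-0.003, 3.14, -0.0]
ft_force: [-4.0, -0.1, 14.0]
grip_width: 0.502
```

The cassette is on the tray floor, at 14 N. I'll ease off and open to release it.

step_arm([
  [[0,0,0],[0,0,-0.3],36],
  [[0,0,0],[0,0,-0.3],60],
  [[0,0,0],[0,0,-0.3],76],
  [[0,0,0],[0,0,-0.3],76],
  [[0,0,0],[0,0,-0.3],76],
  [[0,0,0],[0,0,-0.3],76],
  [[0,0,0],[0,0,-0.3],76],
  [[0,0,0],[0,0,-0.3],76],
  [[0,0,0],[0,0,-0.3],76],
  [[0,0,0],[0,0,-0.3],76],
  [[0,0,0],[0,0,-0.3],76],
])

```text
time: 14.17
position: [0.4417, -0.2194, 0.0531]
tool_rot: [-0.003, 3.138, -0.001]
ft_force: [0.7, -0.4, -0.0]
grip_width: 0.87
```

```bash
python3 go.py 0.4406 -0.219 0.050 90; python3 look.py g2 100 60 260 180 300 150 460 270 | grep wrist
```

```text
t 14.17 p [ 0.4417 -0.2194  0.0531] F [ 0.7 -0.4 -0. ] w 75.7 toolz [ 0.004 -0.001 -1.   ] tooly [-0.002  1.    -0.001]
total shift tool mm (in present axes) [1.2 0.4 3.1]
turn deg tool [-0.04  0.21  0.1 ]
shift in final axes [1.1 0.4 3.1]
wrist orange [211, 217, 91, 26, 1815] toph 0.0842 mid [ 0.4264 -0.2178  0.0813] min [ 0.423 -0.24   0.076] max [ 0.43  -0.196  0.086]
wrist orange [213, 270, 87, 26, 1171] toph 0.0845 mid [ 0.4512 -0.2177  0.0836] min [ 0.417 -0.24   0.08 ] max [ 0.459 -0.196  0.142]
```

View pics/g2.png

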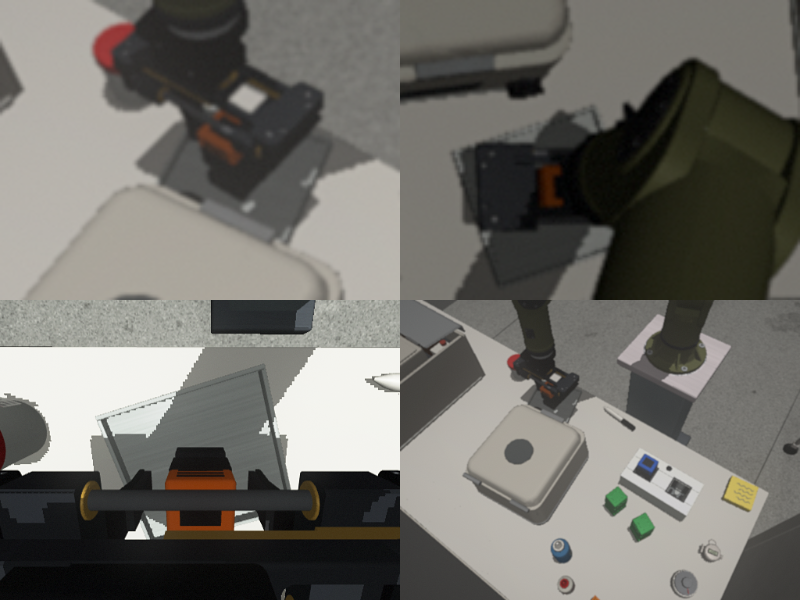

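The cassette is released, its top level at 0.084 m as it should be (4 + 80 mm). Next I'll retreat straight up, then back toward +y so the cameras can see it.

step_arm([
  [[0,0,0],[0,0,-4],76],
  [[0,0,0],[0,0,-8],76],
  [[0,0,0],[0,0,-12],76],
  [[0,0,0],[0,0,-15],76],
  [[0,0,0],[0,0,-15],76],
  [[0,0,0],[0,0,-15],76],
  [[0,0,0],[0,0,-15],76],
  [[0,0,0],[0,0,-15],76],
  [[0,0,0],[0,0,-15],76],
  [[0,0,0],[0,0,-10],76],
  [[0,0,0],[0,0,-5],76],
  [[0,0,0],[0,0,0],76],
])

```text
time: 15.32
position: [0.4403, -0.221, 0.1937]
tool_rot: [0.003, 3.136, -0.002]
ft_force: [0.7, -0.4, -0.3]
grip_width: 0.872
```

step_arm([
  [[0,0,0],[0,10,-1],76],
  [[0,0,0],[0,20,-1],76],
  [[0,0,0],[0,20,-1],76],
  [[0,0,0],[0,20,-1],76],
  [[0,0,0],[0,20,-1],76],
  [[0,0,0],[0,20,-1],76],
  [[0,0,0],[0,20,-1],76],
  [[0,0,0],[0,20,0],76],
  [[0,0,0],[0,15,0],76],
  [[0,0,0],[0,8,0],76],
  [[0,0,0],[0,0,0],76],
  [[0,0,0],[0,0,0],76],
])

```text
time: 16.32
position: [0.4355, -0.0426, 0.1931]
tool_rot: [-0.011, -3.135, 0.008]
ft_force: [0.4, -0.4, -0.1]
grip_width: 0.875
```

```bash
python3 go.py 0.4406 -0.219 0.050 90; python3 look.py z 100 60 260 180 300 150 460 270
```

```text
t 16.32 p [ 0.4355 -0.0426  0.1931] F [ 0.4 -0.4 -0.1] w 76.1 toolz [-0.007 -0.005 -1.   ] tooly [ 0.007  1.    -0.005]
total shift tool mm (in present axes) [  -7.3 -175.6  144. ]
turn deg tool [-0.3  -0.38 -0.42]
shift in final axes [  -5.1 -176.4  143.1]
side orange [180, 104, 22, 17, 154] toph 0.0834 mid [ 0.4461 -0.2174  0.0815] min [ 0.427 -0.24   0.078] max [ 0.465 -0.196  0.086]
side blue [305, 198, 25, 22, 190] toph 0.102 mid [0.5037 0.1652 0.1005] min [0.485 0.145 0.097] max [0.522 0.186 0.103]
top orange [116, 49, 59, 30, 998] toph 0.0611 mid [0.8585 0.2981 0.0597] min [0.832 0.227 0.053] max [0.886 0.369 0.065]
top orange [369, 216, 7, 17, 79] toph 0.0859 mid [ 0.4429 -0.2313  0.0842] min [ 0.405 -0.239  0.08 ] max [ 0.461 -0.083  0.605]
top blue [188, 193, 19, 19, 238] toph 0.1052 mid [0.4989 0.164  0.1027] min [0.481 0.144 0.097] max [0.518 0.184 0.107]
wrist orange [52, 177, 59, 43, 1343] toph 0.0844 mid [ 0.4298 -0.168   0.1693] min [ 0.397 -0.24   0.076] max [ 0.462 -0.092  0.262]
```

View pics/z.png

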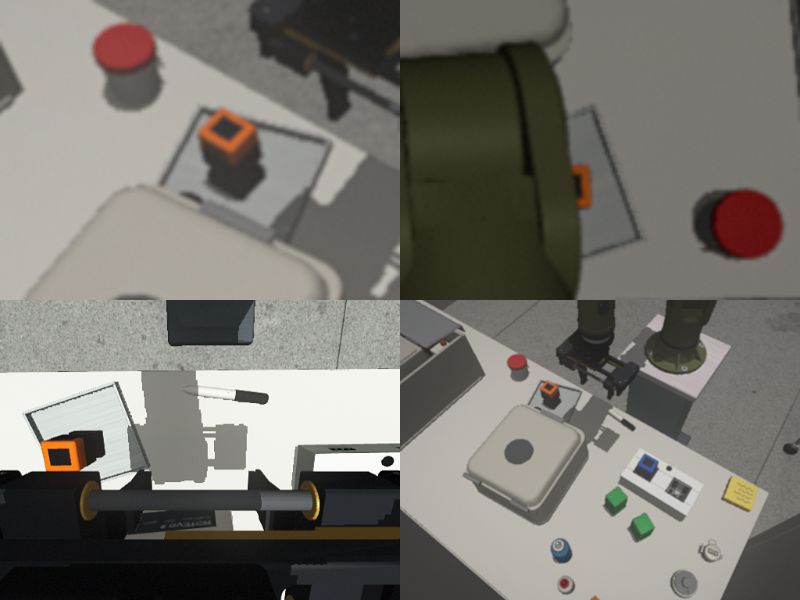

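The side view shows the orange cassette upright in the tray, with its top at about (190,112) and 0.083 m high. Blue is still at its latched height, the green look-alikes are where they were, and the gripper is clear. I'm handing the job in.

```bash
python3 -c "
from bench import order,status
print(order.close_job()); print(status.get_state()['time'])"
```

```text
the job is handed in; nothing more can be done
None
the job is handed in; nothing more can be done
```

The orange cassette is out of the dock and standing upright on the tray floor near its centre, and I handed the job in at about 16.5 s of the 54 s allowed.

- **Unlatching:** I pushed straight down with closed fingers, about 5 mm to the hard stop. The reading there was about 31 N down, more than the 10–15 N stated. The cap then sat 10 mm higher, at 0.1125 m.
- **Moving it:** I gripped it by its y faces, lifted it clear, carried it along the front edge and lowered it until the wrist force showed contact at 14 N. Then I released it.
- **Final checks:** The side and wrist cameras put its top at 0.083–0.084 m, against 0.084 m expected. It stood about 8 mm off the tray centre at most. The blue cap is still at its latched height of 0.102 m, and nothing else looked moved. The gripper was about 0.18 m away with no load on it.
- **Disagreement:** After one fast move the arm rebounded, so the tool was 10–20 mm off the pose I had commanded. I caught this above the dock and corrected it before touching anything.

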